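# Check a model dowel in the go / no-go gauge

### The job

Check the plain beech dowel of the DNA model in the snap gauge: take it from the brown rack and, keeping it upright, push it from the gauge's open mouth through the go gap (green mark) and on until the no-go anvil (red mark) stops it, and hold it there for a second with light pressure, never forcing it in the gauge. Then draw it out again and stand it upright, right down, in a free socket of the white rack and let go, leaving the other dowels and everything else on the table where they are.

Things in the scene. Friction and masses are not known exactly. Their poses are not given: they have to be found in the camera images.
- plain_dowel: the spine dowel to be checked: a plain, unpainted pale beech rod, 22 mm in diameter and 120 mm long, about 35 g, with bare ends (no coloured band). Origin at the centre of its lower end, z along the rod to its upper end. It stands upright in one of the three sockets of the brown wooden rack, its lower end 10 mm above the table; which socket varies. The 84 mm above the rack is free to grip
- dowel_mid (a point): the middle of the plain dowel, on its axis, 60 mm from either end
- gauge_stand: fixed iron bench stand carrying a level, blue C-shaped snap gauge, 81-97 mm above the table, mouth towards -x. Origin on the table below the go gap's entrance; x: push-in direction, y: across the gap, away from the fixed anvil, z up. The gauge was clamped by hand: it sits off-centre by up to 16 mm along y and 4 mm along x, not measured: feel it
- gauge_rest (a point): front end of the fixed anvil's face, mid thickness, for a centred gauge: x -34, y -11.75, z 89 mm in the stand's frame. The face is flat, along x, and runs from here to x = +46 mm; anvils are 14 mm thick in z. It projects 34 mm in front of the go anvil: there a part is laid on it from the +y side, then slid in along it
- gauge_go (a point): middle of the go gap's entrance (x 0, y 0, z 89 mm), for a centred gauge. Go anvil, green mark: x 0 to 12 mm, face at y +11.75 mm, with a 3 mm bevel in front, so the gap is 23.5 mm wide. The 22 mm dowel slid along the fixed anvil clears it by 1.5 mm and is through when its axis is past x = 12 mm. An open space of 20 mm follows
- gauge_nogo (a point): entrance of the no-go gap (x 32, y 0, z 89 mm), for a centred gauge. No-go anvil, red mark: x 32 to 44 mm, face at y +8.25 mm, square edge, gap 20 mm: it stops the dowel when its axis is at x = 23 to 27 mm. Rigid. A light hand: 2 to 8 N is right; over 14 N between dowel and gauge is forcing it, as is 10 N between gripper and gauge
- gauge_back (a point): top of the stand's thumb screw (x 95, y 0, z 113 mm), the highest point of the whole; in front of x = 78 mm nothing rises above 98 mm. Jaws reach to y = -36 and +41 mm (screws +55), the back of the C is at x = 47 to 69 mm, the stand's foot at x = 45 to 145 mm. Under the gauge, x from -34 to +44 mm, it is free down to the table, so an upright dowel can hang through
- rack_new: brown wooden block, 52 by 170 by 36 mm, fixed to the table, holding the dowels not yet checked: three sockets in a row along its y, 55 mm apart. Origin at the centre of its underside. Its sockets hold the plain, the blue and the red dowel, in any order
- rack_checked: the same block in white plastic, for the checked dowels. Origin at the centre of its underside, sockets in a row along its y; the one at y = +55 mm holds a dowel with a green band, the other two are free. Either rack may stand on the left or on the right of the gauge
- rack_checked_hole1 (a point): centre of the mouth of the middle socket of the white rack, free; 25 mm in diameter with a 2 mm bevel, 26 mm deep, mouth 36 mm above the table
- rack_checked_hole2 (a point): centre of the mouth of the end socket of the white rack (its y = -55 mm), free; 25 mm in diameter with a 2 mm bevel, 26 mm deep, mouth 36 mm above the table
- blue_dowel: a dowel of the same size painted blue, standing in the brown rack; origin at its lower end. Not to be disturbed
- red_dowel: a dowel of the same size painted red, standing in the brown rack; origin at its lower end. Not to be disturbed
- done_dowel: an already checked beech dowel of the same size with a green band near its top, standing in the white rack; origin at its lower end. Not to be disturbed
- magnifier: white magnifying glass lying on the table, ring 64 mm, with its handle 147 mm long and 10 mm high; origin below the middle of the lens. Bystander
- tweezers: steel tweezers, 110 mm long, lying on the table; origin near the middle. Bystander
- mug: white mug, 76 mm in diameter, 85 mm high; origin at the centre of its foot. Bystander
- petri_dish: clear round dish, 90 mm in diameter, 16 mm high; origin at the centre of its foot. Bystander
- marker: white marker pen with a black cap, 130 mm long, 17 mm thick, lying on the table; origin under its middle. Bystander
- glue_stick: white glue stick with an orange cap, 25 mm in diameter, 85 mm high, standing; origin at the centre of its foot. Bystander
- atom_ball: red ball, 38 mm in diameter, of a molecule model; origin under its centre. Bystander

How it is judged:
By the outcome, as a careful person would: the job done as asked, in the order asked, and still so for the second after the job is handed in, with the robot touching nothing.
It also fails if it takes over 72 s, if anything falls off the work surface, if the arm or the gripper's body presses on something with over 40 N, if the wrist force passes 120 N, or if a joint passes its speed limit or range.

### The arm

A 7-joint arm with a two-finger parallel gripper is mounted at the origin on the work surface. World frame = base frame: x ahead of the robot, y to its left, z up, the work surface at z = 0. Lengths are in m, angles in rad, forces in N, time in s.
With the tool pointing down it reaches from about 0.425 to 0.975 m from the base axis. Payload 16.7 kg.
Tool frame: the origin (TCP) lies at the centre of the arm's flange, where the gripper is bolted on; the fingertips stand 173 mm ahead of it and the grasp point (between the pads) lies 155 mm ahead of it; z points along the fingers, y is the direction in which the jaws open and shut (so a half turn about z gives the same grasp; the last joint's range is limited). The gripper opens to 85 mm and grips with 20 to 120 N. Pads are 22 mm wide; open, the fingers measure 114 mm over their backs; the gripper's body (76 mm by 85 mm) begins 54 mm behind the grasp point. The pads swing forward as they close: fully open they stand 13 mm farther back than shut.
Start: joints at [1.008, 0.426, 0.074, 1.606, -0.034, 1.111, -0.067], TCP at [0.271, -0.618, 0.405] pointing down, gripper open.
Joint ranges: [-2.85, 2.85], [-0.5, 2.14], [-1.23, 1.37], [0.21, 2.46], [-1.02, 4.16], [0.16, 2.05], [-2.73, 2.73]. Speed limits (rad/s): [1.89, 1.89, 2.39, 2.39, 3.01, 3.01, 3.01].

### API

Orientations are given as a unit quaternion [w, x, y, z].
In Python, from cell import sense, eyes, manip gives the robot as it stands. The module is installed in compiled form; this text tells all that it offers.
- The arm moves only by the tool apply_moves, never from a script. Its argument "targets" is a list of rows, each a list of 2 entries, a list of its own where there are three numbers: the shift along the tool's x, y, z in units of 30 mm (1.0 is 30 mm), then the turn, a rotation vector about the tool's x, y, z in units of 6 degrees (1.0 is 6 degrees). A call has 1 to 5 rows; each row shifts and turns the commanded pose from where the row before left it, along the tool's axes as they then stand; what a row does not reach is not made up. A row lasts 1/12 s, in which the tool goes at most 41.7 mm and 7.16 degrees, less where a joint would pass 70% of its speed; a pose out of reach is approached as far as the arm can. A call is refused whole if a number of a shift passes 1 or a number of a turn 1, either way. A call with a gripper value outside its range is refused whole. "jaw" is the gripper's target within -1 to 1 (shut at 1, half-way at 0, fully open at -1), set as the call begins (left out, the last holds). The fingers move at their own pace and stop on an object; "squeeze" is the grip in N (left out, the last holds). Time passes only in rows, so rows that do not move let the fingers close. It gives the time, the measured TCP pose, the force and the opening at its end, in the units of the state.
- sense(): the state, without advancing time (a new reading comes with each control period).
- eyes.capture(name): name is "scene" or "top" or "wrist"; returns a dict with "image" (400x640x3 uint8, red, green, blue), "K" (3x3 intrinsics, pixels), "dist_coeffs" ([k1, k2, p1, p2, k3] as OpenCV has them; the pictures are not rectified), "rvec" (rotation vector, rad) and "tvec" (3), from world to camera coordinates, as OpenCV has them; the wrist camera has in their place "tool_from_camera" (4x4, takes a point from camera to tool coordinates, whose origin is the TCP and whose axes are the flange's). Camera axes: x right, y down, z forward; pixel columns grow to the right and rows downward; lengths in m; the calibration is good to about 2 mm. A picture is of the moment at which its call begins: read the wrist's pose just before it. There is no depth.
- manip.hand_in(): hands the job in, once; it reports no verdict.
The state is a dict: "clock": time; "joint_pos": joint angles; "joint_vel": joint speeds; "effort": joint torques, N m; "eef_pos": TCP position; "eef_rot": TCP orientation; "wrist_force": force on the tool from outside, world axes, zero at the start; "moment": the same for the moment, N m; "grip_width": finger opening in m.
Only numpy, scipy, OpenCV 4.12 (cv2) and the standard library are available. Lean on these libraries where they do the work, as an engineer would, in place of code of your own. Each camera call takes 0.05 s, during which the arm holds its last target. There are 200 camera calls.

## Working session

There is one attempt and no reset: what is moved stays moved. The work goes in short steps, Python scripts to look and compute and a tool call to move; the robot and the scene stay as the last step left them, time stands still between calls to the robot, and variables do not carry over. Pictures are saved under pics/ and viewed, about 8 in all and at most 12, crops included, and the job is handed in when it is done.

Besides the shell and the picture viewer there is one more tool, called after "Call:" as a command line: name --argument value ..., lists and objects as JSON in quotes. apply_moves: Moves the arm, as the interface text tells. Its arguments: {"type":"object","properties":{"targets":{"type":"array"},"jaw":{"type":"number"},"squeeze":{"type":"number"}},"required":["targets"]}

```bash
mkdir -p pics; python3 - <<'E'
from cell import sense, eyes
import cv2,numpy as np
s=sense(); print(s)
for n in("scene","top"):
    c=eyes.capture(n); cv2.imwrite(f"pics/{n}0.png",c["image"][:,:,::-1]); np.savez(f"pics/{n}0.npz",**c)
    print(n,c["K"].tolist(),np.array(c["dist_coeffs"]).tolist(),c["rvec"],c["tvec"])
E
```

```text
{'clock': 0.0, 'joint_pos': array([ 1.0075275 ,  0.42673215,  0.07385509,  1.60659701, -0.03410933,
        1.11080953, -0.06711306]), 'joint_vel': array([-1.50121733e-03,  1.11525137e-03,  3.55867890e-05,  9.54239803e-04,
        1.92351321e-03, -8.14526841e-04,  1.69768407e-03]), 'effort': array([-1.91497849e-03, -9.49868846e+01,  3.75980034e+00, -4.63513541e+01,
        1.89588871e-02,  1.03621025e-02, -3.45516128e-05]), 'eef_pos': array([ 0.27130679, -0.61787578,  0.4040149 ]), 'eef_rot': array([-6.18941386e-04,  9.78680820e-01,  2.05386071e-01, -1.75082838e-04]), 'wrist_force': array([0.80277204, 0.57719149, 0.22211004]), 'moment': array([-0.01479066,  0.05083985,  0.04993829]), 'grip_width': 0.0850789389707965}
scene [[478.6076010448732, 0.0, 312.2218876894278], [0.0, 478.6076010448732, 204.0660730404064], [0.0, 0.0, 1.0]] [-0.023482497922108447, 0.0, 0.0, 0.0, 0.0] [ 1.0388755   2.30504357 -1.12006913] [ 0.38537501 -0.2009145   1.63324861]
top [[395.77252499614997, 0.0, 326.0487904900052], [0.0, 395.77252499614997, 194.6514919303817], [0.0, 0.0, 1.0]] [0.027509330725491648, 0.0, 0.0, 0.0, 0.0] [ 2.10204632 -2.13257499  0.20770102] [0.03853967 0.62062252 1.18512916]
```

View pics/top0.png

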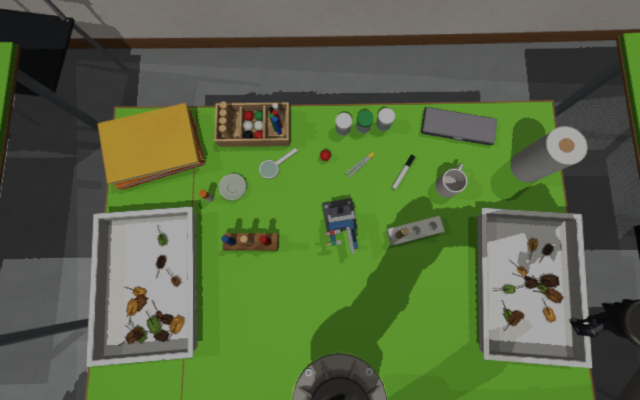

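View pics/scene0.png

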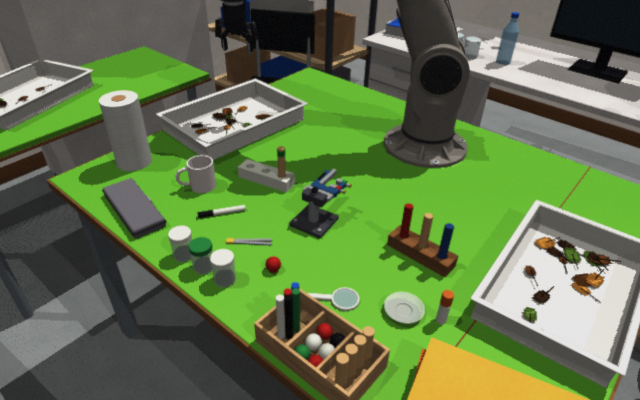

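The top view shows the brown rack at (250,242) holding blue, plain and red from left to right, so plain is in the middle. The gauge is at (340,225) with its mouth facing down. The white rack is at (415,231), with the done dowel on its left end. I'll zoom in next.

```bash
python3 - <<'E'
import cv2,numpy as np
t=cv2.imread("pics/top0.png"); s=cv2.imread("pics/scene0.png")
a=cv2.resize(t[185:260,210:290],(400,375),interpolation=3)
b=cv2.resize(t[185:260,300:380],(400,375),interpolation=3)
c=cv2.resize(t[205:250,380:460],(400,225),interpolation=3)
d=cv2.resize(s[140:240,240:360],(400,225*400//270),interpolation=3)[:225]
d=cv2.resize(s[145:240,260:360],(400,225),interpolation=3)
cv2.imwrite("pics/crop1.png",np.vstack([np.hstack([a,b]),np.hstack([c,d])]))
E
```

```text
(no output)
```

View pics/crop1.png

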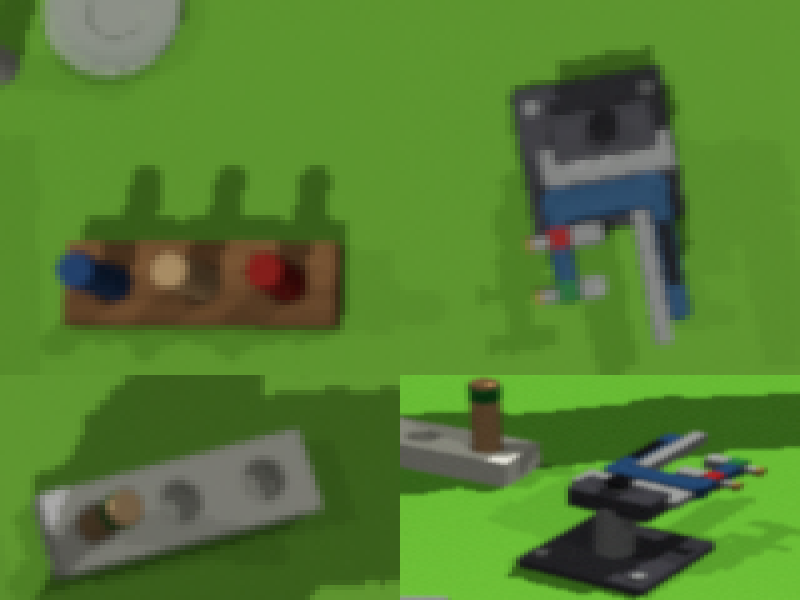

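```bash
cat > h.py <<'E'
import cv2,numpy as np
from scipy.spatial.transform import Rotation as R
def ray(c,uv):
    p=cv2.undistortPoints(np.float64([[uv]]),c["K"],c["dist_coeffs"])[0,0]; d=np.array([p[0],p[1],1.])
    if "T" in c: return c["T"][:3,3], c["T"][:3,:3]@d
    r=cv2.Rodrigues(np.float64(c["rvec"]))[0]; return -r.T@np.ravel(c["tvec"]), r.T@d
def onz(c,uv,z):
    o,d=ray(c,uv); return o+d*(z-o[2])/d[2]
def toolT(s):
    T=np.eye(4); q=s["eef_rot"]; T[:3,:3]=R.from_quat([q[1],q[2],q[3],q[0]]).as_matrix(); T[:3,3]=s["eef_pos"]; return T
def wrist(name):
    from cell import sense,eyes
    s=sense(); c=dict(eyes.capture("wrist")); c["T"]=toolT(s)@np.array(c["tool_from_camera"]); cv2.imwrite(name,c["image"][:,:,::-1]); np.savez(name[:-4]+".npz",**c); return c
def load(n): return dict(np.load(n))
def move(target,yaw):  # flange pose target pointing down, tool y at world angle yaw -> total shift (tool axes, units) & turn units
    from cell import sense
    s=sense();T=toolT(s); y=np.array([np.cos(yaw),np.sin(yaw),0]); z=np.array([0,0,-1.]); M=np.c_[np.cross(y,z),y,z]
    print("shift units",np.round(T[:3,:3].T@(np.array(target)-T[:3,3])/.03,3),"turn units",np.round(R.from_matrix(T[:3,:3].T@M).as_rotvec(degrees=True)/6,3),"pos",T[:3,3].round(4),"clk",s["clock"])
E
python3 - <<'E'
from h import *
t=load("pics/top0.npz")
A=lambda u,v:(210+u/5-.5,185+v/5-.5)
B=lambda u,v:(300+(u-400)/5-.5,185+v/5-.5)
C=lambda u,v:(380+u/5-.5,205+(v-375)/5-.5)
def P(n,uv,z): print(n,onz(t,uv,z).round(4))
for n,u,v in(("blue",77,270),("plain",170,272),("red",267,272)): P(n,A(u,v),.13)
for u,v in((64,240),(343,240),(343,327),(64,327)): P("brownrack",A(u,v),.036)
for u,v in((38,495),(298,430),(322,510),(60,578)): P("whiterack",C(u,v),.036)
P("hole1",C(180,500),.036);P("hole2",C(265,478),.036);P("done",C(125,508),.13)
P("anv back",B(633,212),.096);P("anv front L",B(652,343),.096);P("anv front R",B(672,340),.096)
P("go front corner",B(607,298),.096);P("go back",B(605,277),.096);P("nogo front",B(607,244),.096);P("nogo back",B(603,224),.096)
for u,v in((513,90),(660,67),(678,215),(537,232)): P("foot",B(u,v),.0)
P("C back L",B(545,222),.097);P("screw",B(603,125),.113)
print(sum([]))
E
```

```text
blue [0.4819 0.3252 0.13  ]
plain [0.4799 0.2712 0.13  ]
red [0.479  0.2149 0.13  ]
brownrack [0.5094 0.3581 0.036 ]
brownrack [0.5067 0.1825 0.036 ]
brownrack [0.4523 0.1819 0.036 ]
brownrack [0.455 0.356 0.036]
whiterack [ 0.5144 -0.1616  0.036 ]
whiterack [ 0.5535 -0.328   0.036 ]
whiterack [ 0.5025 -0.3394  0.036 ]
whiterack [ 0.4622 -0.173   0.036 ]
hole1 [ 0.51   -0.2508  0.036 ]
hole2 [ 0.5232 -0.3051  0.036 ]
done [ 0.4958 -0.1974  0.13  ]
anv back [ 0.5143 -0.0294  0.096 ]
anv front L [ 0.4362 -0.0387  0.096 ]
anv front R [ 0.4378 -0.0507  0.096 ]
go front corner [ 0.4631 -0.0126  0.096 ]
go back [ 0.4756 -0.0117  0.096 ]
nogo front [ 0.4953 -0.0133  0.096 ]
nogo back [ 0.5074 -0.0111  0.096 ]
foot [0.6072 0.043  0.    ]
foot [ 0.6212 -0.0543  0.    ]
foot [ 0.523  -0.0633  0.    ]
foot [0.5133 0.0285 0.    ]
C back L [0.509  0.0237 0.097 ]
screw [ 0.5649 -0.0118  0.113 ]
0
```

Call:
apply_moves --targets '[[[0.95,-0.336,0],[0,0,-0.35]],[[0.95,-0.336,0],[0,0,-0.35]],[[0.95,-0.336,0],[0,0,-0.35]],[[0.95,-0.336,0],[0,0,-0.35]],[[0.95,-0.336,0],[0,0,-0.35]]]' --jaw -0.2

```text
clock: 0.52
eef_pos: [0.3744, -0.5057, 0.4043]
eef_rot: [-0.0, 0.956, 0.295, -0.0]
wrist_force: [0.7, -1.4, -0.1]
grip_width: 0.0511
```

Call:
apply_moves --targets '[[[0.95,-0.336,0],[0,0,-0.35]],[[0.95,-0.336,0],[0,0,-0.35]],[[0.95,-0.336,0],[0,0,-0.35]],[[0.95,-0.336,0],[0,0,-0.35]],[[0.95,-0.336,0],[0,0,-0.35]]]'

```text
clock: 0.93
eef_pos: [0.4544, -0.3777, 0.4044]
eef_rot: [-0.0, 0.925, 0.381, -0.0]
wrist_force: [0.8, 0.3, -0.2]
grip_width: 0.0512
```

```bash
python3 - <<'E'
from h import *
wrist("pics/w1.png")
E
```

Call:
apply_moves --targets '[[[0.95,-0.336,0],[0,0,-0.35]],[[0.95,-0.336,0],[0,0,-0.35]],[[0.95,-0.336,0],[0,0,-0.35]],[[0.95,-0.336,0],[0,0,-0.35]],[[0.95,-0.336,0],[0,0,-0.35]]]'

```text
clock: 1.4
eef_pos: [0.5097, -0.2375, 0.4045]
eef_rot: [-0.0, 0.886, 0.464, -0.0]
wrist_force: [0.7, 0.7, 0.8]
grip_width: 0.0512
```

Call:
apply_moves --targets '[[[0.95,-0.336,0],[0,0,-0.35]],[[0.95,-0.336,0],[0,0,-0.35]],[[0.95,-0.336,0],[0,0,-0.35]],[[0.95,-0.336,0],[0,0,-0.35]],[[0.95,-0.336,0],[0,0,-0.35]]]'

```text
clock: 1.82
eef_pos: [0.5386, -0.0894, 0.4046]
eef_rot: [-0.0, 0.84, 0.543, -0.0]
wrist_force: [1.0, -1.1, -0.1]
grip_width: 0.0514
```

```bash
python3 - <<'E'
from h import *
wrist("pics/w2.png")
E
```

Call:
apply_moves --targets '[[[0.95,-0.336,0],[0,0,-0.35]],[[0.95,-0.336,0],[0,0,-0.35]],[[0.95,-0.336,0],[0,0,-0.35]],[[0.95,-0.336,0],[0,0,-0.35]],[[0.95,-0.336,0],[0,0,-0.35]]]'

```text
clock: 2.28
eef_pos: [0.5401, 0.0613, 0.4046]
eef_rot: [-0.0, 0.787, 0.618, -0.0]
wrist_force: [0.2, 0.5, 0.5]
grip_width: 0.0514
```

Call:
apply_moves --targets '[[[0.95,-0.336,0],[0,0,-0.35]],[[0.95,-0.336,0],[0,0,-0.35]],[[0.95,-0.336,0],[0,0,-0.35]],[[0.95,-0.336,0],[0,0,-0.35]]]'

```text
clock: 2.62
eef_pos: [0.5214, 0.1807, 0.4046]
eef_rot: [-0.0, 0.739, 0.673, -0.0]
wrist_force: [1.2, 0.2, -0.4]
grip_width: 0.0512
```

```bash
python3 - <<'E'
from h import *
wrist("pics/w3.png")
move([.480,.271,.36],np.radians(1))
a=[cv2.resize(cv2.imread(f"pics/w{i}.png"),(400,250),interpolation=cv2.INTER_AREA) for i in(1,2,3)]
cv2.imwrite("pics/w123.png",np.vstack([np.hstack(a[:2]),np.hstack([a[2],a[2]*0])]))
E
```

```text
shift units [ 2.689 -1.549  1.504] turn units [-0.005 -0.026 -0.97 ] pos [0.5195 0.1866 0.4049] clk 2.6667
```

View pics/w123.png

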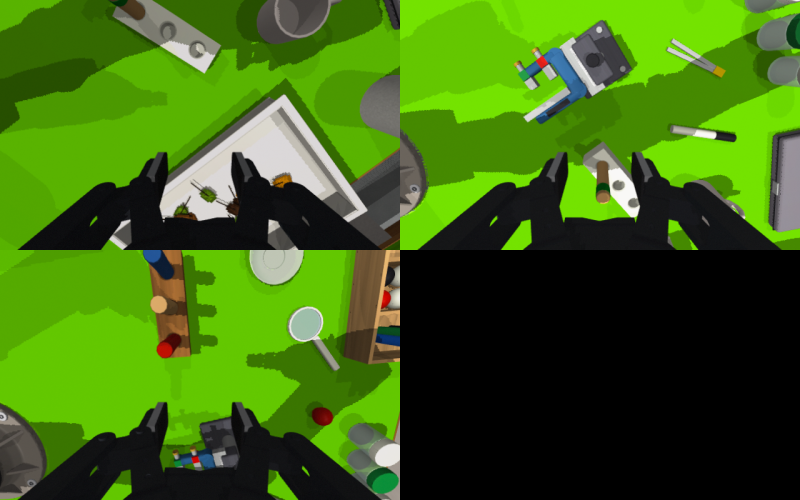

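Over the racks: in w3 the plain dowel's top is at about (318,108), between blue and red. w2 shows the gauge and w1 shows the white rack's free sockets.

```bash
python3 - <<'E'
from h import *
c=load("pics/w3.npz"); im=c["image"].astype(int); 
r,g,b=im[...,0],im[...,1],im[...,2]
m=((r>180)&(g>130)&(b>80)&(b<g-25)&(r>g+20)).astype(np.uint8); m[:, :250]=0; m[:,350:]=0; m[200:]=0; m[:60]=0
n,l,st,ce=cv2.connectedComponentsWithStats(m)
for i in range(1,n):
    if st[i,4]>50: print(st[i],ce[i],onz(c,ce[i],.13).round(4))
w1=cv2.imread("pics/w1.png")[0:125,150:450]; w2=cv2.imread("pics/w2.png")[30:200,180:430]
a=cv2.resize(w2,(800,544),interpolation=3)
cv2.imwrite("pics/g2.png",a)
move([.480,.271,.36],np.radians(1))
E
```

```text
[250  73  17  28 382] [256.83507853  86.87434555] [0.482  0.2707 0.13  ]
shift units [ 2.689 -1.549  1.504] turn units [-0.005 -0.026 -0.97 ] pos [0.5195 0.1866 0.4049] clk 2.6667
```

View pics/g2.png

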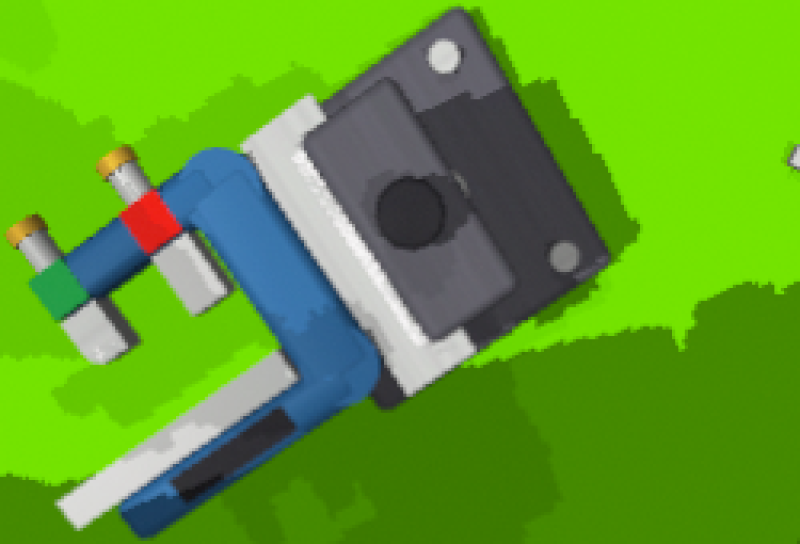

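```bash
python3 - <<'E'
from h import *
c=load("pics/w3.npz"); im=c["image"].astype(int); 
r,g,b=im[...,0],im[...,1],im[...,2]
m=((r>180)&(g>130)&(b>80)&(b<g-25)&(r>g+20)).astype(np.uint8); m[:, :200]=0; m[:,300:]=0; m[200:]=0; m[:60]=0
n,l,st,ce=cv2.connectedComponentsWithStats(m)
for i in range(1,n):
    if st[i,4]>50: print(st[i],ce[i],onz(c,ce[i],.13).round(4)); P=onz(c,ce[i],.13)
c=load("pics/w2.npz"); G=lambda u,v,z:onz(c,(180+u/3.2-.4,30+v/3.2-.4),z).round(4)
pts=dict(anv_front=(57,502),anv_backin=(278,352),anv_front_out=(78,530),go_tip_f=(100,362),go_tip_b=(137,338),nogo_f=(197,314),nogo_b=(231,288),green_f=(30,290),red_f=(120,215))
for k,v in pts.items(): print(k,G(*v,.096))
for v in((457,8),(610,258)): print("footback",G(*v,.012))
print("screw",G(411,213,.113))
a=G(278,352,.096)-G(57,502,.096); print("yaw",np.degrees(np.arctan2(a[1],a[0])))
move([P[0],P[1],.30],np.radians(1))
E
```

```text
[241  73  26  28 555] [253.37657658  86.66486486] [0.4795 0.2711 0.13  ]
anv_front [ 0.4337 -0.0429  0.096 ]
anv_backin [ 0.5126 -0.0308  0.096 ]
anv_front_out [ 0.435  -0.0529  0.096 ]
go_tip_f [ 0.4658 -0.0127  0.096 ]
go_tip_b [ 0.4785 -0.0112  0.096 ]
nogo_f [ 0.4969 -0.0124  0.096 ]
nogo_b [ 0.5088 -0.01    0.096 ]
green_f [0.458  0.0123 0.096 ]
red_f [0.4904 0.0192 0.096 ]
footback [0.6009 0.0425 0.012 ]
footback [ 0.6177 -0.0525  0.012 ]
screw [ 0.5624 -0.0131  0.113 ]
yaw 8.718875961392476
shift units [ 2.684 -1.566  3.504] turn units [-0.005 -0.026 -0.97 ] pos [0.5195 0.1866 0.4049] clk 2.6667
```

Call:
apply_moves --targets '[[[0.895,-0.522,0.3],[0,0,0]],[[0.895,-0.522,0.3],[0,0,0]],[[0.894,-0.522,0.3],[0,0,0]],[[0,0,0.3],[0,0,-0.97]],[[0,0,0.3],[0,0,0]]]'

```text
clock: 3.08
eef_pos: [0.4816, 0.2655, 0.3592]
eef_rot: [-0.0, 0.702, 0.712, 0.0]
wrist_force: [1.1, -1.1, -0.2]
grip_width: 0.0513
```

```bash
python3 - <<'E'
from h import *
move([.4795,.2711,.255],np.radians(1))
c=wrist("pics/w4.png"); g=cv2.imread("pics/w4.png"); cv2.imwrite("pics/w4s.png",g[150:400,150:500])
E
```

```text
shift units [ 0.185 -0.068  3.474] turn units [-0.003 -0.003 -0.023] pos [0.4816 0.2655 0.3592] clk 3.0833
```

View pics/w4s.png

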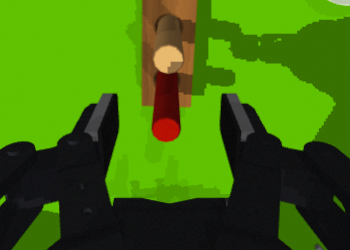

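```bash
python3 - <<'E'
from h import *
c=load("pics/w4.npz"); print(np.array(c["tool_from_camera"]).round(3)); print(onz(c,(318,209),.13),onz(c,(316,279),.13))
move([.4795,.2711,.255],np.radians(1))
E
```

```text
[[-0.    -0.955 -0.295  0.075]
 [ 1.     0.    -0.002 -0.001]
 [ 0.002 -0.295  0.955  0.03 ]
 [ 0.     0.     0.     1.   ]]
[0.47980645 0.2707467  0.13      ] [0.47907985 0.21618805 0.13      ]
shift units [ 0.247 -0.077  3.412] turn units [-0.021  0.01  -0.096] pos [0.4821 0.2638 0.3574] clk 3.1333
```

Call:
apply_moves --targets '[[[0,0,0.5],[0,0,0]],[[0,0,0.5],[0,0,0]],[[0,0,0],[0,0,0]],[[0,0,0],[0,0,0]]]'

```text
clock: 3.47
eef_pos: [0.4829, 0.2632, 0.3295]
eef_rot: [-0.0, 0.706, 0.708, -0.001]
wrist_force: [0.3, 0.1, 1.2]
grip_width: 0.0508
```

```bash
python3 - <<'E'
from h import *
move([.4797,.2711,.255],np.radians(1))
E
```

```text
shift units [ 0.266 -0.102  2.483] turn units [-0.012  0.007 -0.13 ] pos [0.4829 0.2632 0.3295] clk 3.4667
```

Call:
apply_moves --targets '[[[0.266,-0.102,0],[0,0,-0.13]],[[0,0,0.6],[0,0,0]],[[0,0,0.6],[0,0,0]],[[0,0,0.6],[0,0,0]],[[0,0,0.68],[0,0,0]]]'

```text
clock: 3.88
eef_pos: [0.4797, 0.2728, 0.2561]
eef_rot: [0.0, 0.7, 0.714, 0.001]
wrist_force: [0.9, 0.1, 0.3]
grip_width: 0.051
```

Call:
apply_moves --targets '[[[0,0,0],[0,0,0]],[[0,0,0],[0,0,0]]]'

```text
clock: 4.05
eef_pos: [0.4793, 0.2726, 0.2558]
eef_rot: [-0.0, 0.7, 0.715, -0.0]
wrist_force: [0.3, -0.7, 0.1]
grip_width: 0.0514
```

```bash
python3 - <<'E'
from h import *
move([.4797,.2711,.255],np.radians(1))
E
```

```text
shift units [-0.05   0.013  0.025] turn units [-0.007  0.001  0.035] pos [0.4793 0.2726 0.2558] clk 4.05
```

Call:
apply_moves --targets '[[[-0.04,0,0],[0,0,0]],[[0,0,0],[0,0,0]],[[0,0,0],[0,0,0]],[[0,0,0],[0,0,0]],[[0,0,0],[0,0,0]]]' --jaw 1 --squeeze 60

```text
clock: 4.47
eef_pos: [0.4798, 0.2713, 0.2569]
eef_rot: [0.0, 0.7, 0.714, 0.001]
wrist_force: [-1.4, -0.6, 8.2]
grip_width: 0.0207
```

Call:
apply_moves --targets '[[[0,0,0],[0,0,0]],[[0,0,0],[0,0,0]],[[0,0,0],[0,0,0]],[[0,0,0],[0,0,0]],[[0,0,0],[0,0,0]]]'

```text
clock: 4.88
eef_pos: [0.4798, 0.2713, 0.2569]
eef_rot: [0.0, 0.7, 0.714, 0.001]
wrist_force: [-1.2, 0.2, 8.2]
grip_width: 0.0206
```

Call:
apply_moves --targets '[[[0,0,-0.5],[0,0,0]],[[0,0,-1],[0,0,0]],[[0,0,-1],[0,0,0]],[[0,0,-1],[0,0,0]],[[0,0,-1],[0,0,0]]]'

```text
clock: 5.3
eef_pos: [0.479, 0.271, 0.3927]
eef_rot: [0.0, 0.7, 0.715, 0.0]
wrist_force: [0.5, 0.6, -0.8]
grip_width: 0.0203
```

Call:
apply_moves --targets '[[[0,0,-0.7],[0,0,0]],[[0,0,0],[0,0,-0.6]],[[0,0,0],[0,0,-0.6]],[[0,0,0],[0,0,0]]]'

```text
clock: 5.63
eef_pos: [0.4792, 0.271, 0.4127]
eef_rot: [0.001, 0.652, 0.758, 0.001]
wrist_force: [-0.0, 0.4, -1.0]
grip_width: 0.0207
```

```bash
python3 - <<'E'
from h import *
move([.4417,-.0178,.41],np.radians(8.3))
E
```

```text
shift units [-9.332 -2.673  0.081] turn units [ 0.019 -0.003  0.047] pos [0.4792 0.271  0.4127] clk 5.6333
```

Call:
apply_moves --targets '[[[-0.933,-0.267,0],[0,0,0]],[[-0.933,-0.267,0],[0,0,0]],[[-0.933,-0.267,0],[0,0,0]],[[-0.933,-0.267,0],[0,0,0]],[[-0.933,-0.267,0],[0,0,0]]]'

```text
clock: 6.05
eef_pos: [0.4596, 0.1254, 0.4117]
eef_rot: [0.0, 0.654, 0.756, 0.0]
wrist_force: [-0.3, -0.2, -0.6]
grip_width: 0.021
```

Call:
apply_moves --targets '[[[-0.933,-0.267,0],[0,0,0]],[[-0.933,-0.267,0],[0,0,0]],[[-0.933,-0.267,0],[0,0,0]],[[-0.7,-0.2,0],[0,0,0]],[[-0.5,-0.15,0],[0,0,0]]]'

```text
clock: 6.47
eef_pos: [0.4429, 0.0008, 0.4117]
eef_rot: [0.0, 0.655, 0.756, 0.0]
wrist_force: [0.1, 0.1, 0.3]
grip_width: 0.0209
```

Call:
apply_moves --targets '[[[0,0,0],[0,0,0]],[[0,0,0],[0,0,0]],[[0,0,0],[0,0,0]]]'

```text
clock: 6.72
eef_pos: [0.4436, 0.0036, 0.4116]
eef_rot: [0.0, 0.654, 0.757, 0.0]
wrist_force: [-0.1, 0.5, -0.0]
grip_width: 0.0209
```

```bash
python3 - <<'E'
from h import *
move([.4417,-.0178,.282],np.radians(8.3))
wrist("pics/w5.png")
E
```

```text
shift units [-0.698 -0.168  4.32 ] turn units [ 0.005 -0.002  0.01 ] pos [0.4436 0.0036 0.4116] clk 6.7167
```

View pics/w5.png

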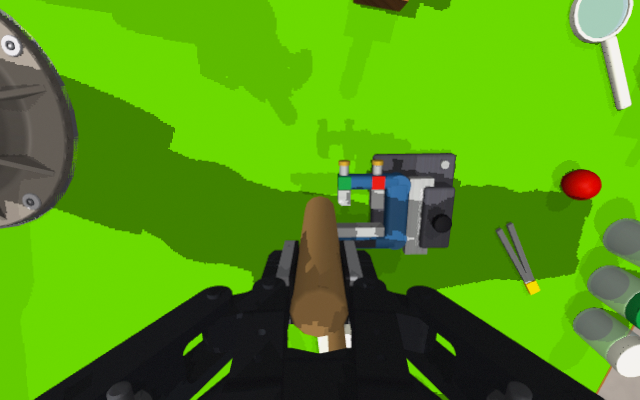

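The dowel hangs upright, and the gauge edges run parallel to the tool axes. Its green anvil is at (345,185) and red at (378,183). The dowel sits in front of the mouth, so I'll shift sideways and lower it.

Call:
apply_moves --targets '[[[-0.4,-0.1,0],[0,0,0]],[[-0.3,-0.07,0],[0,0,0]],[[0,0,0],[0,0,0]],[[0,0,0.5],[0,0,0]],[[0,0,0.5],[0,0,0]]]'

```text
clock: 7.18
eef_pos: [0.4419, -0.0181, 0.3815]
eef_rot: [0.001, 0.654, 0.757, 0.001]
wrist_force: [0.6, -0.4, 0.1]
grip_width: 0.0206
```

```bash
python3 - <<'E'
from h import *
move([.4417,-.0178,.282],np.radians(8.3))
c=wrist("pics/w6.png")
E
```

```text
shift units [ 0.01  -0.01   3.318] turn units [0.018 0.002 0.014] pos [ 0.4419 -0.0181  0.3815] clk 7.1833
```

Call:
apply_moves --targets '[[[0,0,0.5],[0,0,0]],[[0,0,0.4],[0,0,0]],[[0,0,0.4],[0,0,0]],[[0,0,0],[0,0,0]],[[0,0,0],[0,0,0]]]'

```text
clock: 7.65
eef_pos: [0.4416, -0.0181, 0.3424]
eef_rot: [-0.001, 0.653, 0.757, -0.0]
wrist_force: [-0.1, -0.2, -0.6]
grip_width: 0.0207
```

Call:
apply_moves --targets '[[[0,0,0.5],[0,0,0]],[[0,0,0.5],[0,0,0]],[[0,0,0.5],[0,0,0]],[[0,0,0.3],[0,0,0]],[[0,0,0],[0,0,0]]]'

```text
clock: 8.07
eef_pos: [0.4414, -0.0184, 0.2876]
eef_rot: [-0.001, 0.653, 0.757, -0.0]
wrist_force: [-0.5, -0.8, -1.2]
grip_width: 0.0205
```

Call:
apply_moves --targets '[[[0,0,0],[0,0,0]],[[0,0,0],[0,0,0]]]'

```text
clock: 8.23
eef_pos: [0.442, -0.0184, 0.2893]
eef_rot: [0.0, 0.653, 0.757, 0.0]
wrist_force: [-0.2, -0.3, -0.3]
grip_width: 0.0208
```

```bash
python3 - <<'E'
from h import *
from cell import sense
move([.4417,-.0178,.282],np.radians(8.3)); s=sense(); print(s["wrist_force"],s["moment"])
E
```

```text
shift units [ 0.022 -0.006  0.242] turn units [0.01  0.001 0.018] pos [ 0.442  -0.0184  0.2893] clk 8.2333
[-0.16905652 -0.25124929 -0.25347204] [ 0.00752546 -0.00062984 -0.04244326]
```

```bash
cat > f.py <<'E'
from h import *
from cell import sense
s=sense(); q=np.radians(8.3); u=np.array([np.cos(q),np.sin(q)]); n=np.array([-u[1],u[0]])
w=s["wrist_force"][:2]; m=np.array([-s["moment"][1],s["moment"][0]])/.2; d=s["eef_pos"][:2]-np.array([.435,-.041])
print("F wrist along/across",(w@u).round(2),(w@n).round(2),"F moment",(m@u).round(2),(m@n).round(2),"pos along/across mm",(d@u*1e3).round(2),(d@n*1e3).round(2),"z",s["eef_pos"][2].round(4),"yaw",np.degrees(2*np.arctan2(s["eef_rot"][2],s["eef_rot"][1])-np.pi/2).round(2),"clk",s["clock"])
E
python3 f.py
```

```text
F wrist along/across -0.2 -0.22 F moment 0.01 0.04 pos along/across mm 10.16 21.34 z 0.2893 yaw 8.41 clk 8.2333
```

Call:
apply_moves --targets '[[[-0.1,0,0.2],[0,0,0]],[[-0.1,0,0],[0,0,0]],[[0,0,0],[0,0,0]],[[0,0,0],[0,0,0]]]'

```text
clock: 8.57
eef_pos: [0.4425, -0.0247, 0.2825]
eef_rot: [0.0, 0.654, 0.757, 0.0]
wrist_force: [-0.2, 0.0, -0.4]
grip_width: 0.0207
```

```bash
python3 f.py
```

```text
F wrist along/across -0.18 0.06 F moment -0.02 0.07 pos along/across mm 9.78 15.03 z 0.2825 yaw 8.38 clk 8.5667
```

Call:
apply_moves --targets '[[[-0.04,0,0],[0,0,0]],[[0,0,0],[0,0,0]]]'

```text
clock: 8.73
eef_pos: [0.4427, -0.0258, 0.2825]
eef_rot: [0.0, 0.653, 0.757, 0.0]
wrist_force: [0.2, -0.5, -0.1]
grip_width: 0.0205
```

```bash
python3 f.py
```

```text
F wrist along/across 0.16 -0.54 F moment 0.02 0.12 pos along/across mm 9.78 13.95 z 0.2825 yaw 8.4 clk 8.7333
```

Call:
apply_moves --targets '[[[-0.04,0,0],[0,0,0]],[[0,0,0],[0,0,0]]]'

```text
clock: 8.9
eef_pos: [0.4428, -0.027, 0.2824]
eef_rot: [0.0, 0.653, 0.757, 0.0]
wrist_force: [0.5, -0.6, -0.4]
grip_width: 0.0205
```

```bash
python3 f.py
```

```text
F wrist along/across 0.41 -0.65 F moment 0.4 -0.02 pos along/across mm 9.76 12.73 z 0.2824 yaw 8.4 clk 8.9
```

Call:
apply_moves --targets '[[[-0.025,0,0],[0,0,0]],[[0,0,0],[0,0,0]]]'

```text
clock: 9.07
eef_pos: [0.4429, -0.0277, 0.2823]
eef_rot: [-0.0, 0.653, 0.757, -0.0]
wrist_force: [-0.3, -0.8, -0.4]
grip_width: 0.0203
```

```bash
python3 f.py
```

```text
F wrist along/across -0.41 -0.74 F moment 0.14 -0.02 pos along/across mm 9.73 12.05 z 0.2823 yaw 8.4 clk 9.0667
```

Call:
apply_moves --targets '[[[-0.025,0,0],[0,0,0]],[[0,0,0],[0,0,0]]]'

```text
clock: 9.23
eef_pos: [0.443, -0.0284, 0.2823]
eef_rot: [-0.0, 0.653, 0.757, 0.0]
wrist_force: [-0.9, -0.4, -0.1]
grip_width: 0.021
```

```bash
python3 f.py
```

```text
F wrist along/across -0.95 -0.3 F moment 0.06 0.07 pos along/across mm 9.75 11.32 z 0.2823 yaw 8.41 clk 9.2333
```

Call:
apply_moves --targets '[[[-0.025,0,0],[0,0,0]],[[0,0,0],[0,0,0]]]'

```text
clock: 9.4
eef_pos: [0.4431, -0.0292, 0.2823]
eef_rot: [-0.0, 0.653, 0.757, 0.0]
wrist_force: [-0.6, -0.1, -1.0]
grip_width: 0.0203
```

```bash
python3 f.py
```

```text
F wrist along/across -0.6 -0.06 F moment -0.16 0.2 pos along/across mm 9.75 10.53 z 0.2823 yaw 8.4 clk 9.4
```

Call:
apply_moves --targets '[[[-0.025,0,0],[0,0,0]],[[0,0,0],[0,0,0]]]'

```text
clock: 9.57
eef_pos: [0.4432, -0.0299, 0.2823]
eef_rot: [-0.0, 0.653, 0.757, 0.0]
wrist_force: [0.6, -0.1, 0.6]
grip_width: 0.0206
```

```bash
python3 f.py
```

```text
F wrist along/across 0.56 -0.2 F moment -0.01 0.02 pos along/across mm 9.75 9.82 z 0.2823 yaw 8.4 clk 9.5667
```

Call:
apply_moves --targets '[[[-0.025,0,0],[0,0,0]],[[0,0,0],[0,0,0]]]'

```text
clock: 9.73
eef_pos: [0.4433, -0.0302, 0.2823]
eef_rot: [-0.0, 0.653, 0.757, 0.0]
wrist_force: [-0.0, 3.5, 0.8]
grip_width: 0.0211
```

```bash
python3 f.py
```

```text
F wrist along/across 0.46 3.52 F moment -0.41 4.98 pos along/across mm 9.8 9.46 z 0.2823 yaw 8.42 clk 9.7333
```

Call:
apply_moves --targets '[[[0.025,0,0],[0,0,0]],[[0,0.1,0],[0,0,0]],[[0,0.1,0],[0,0,0]],[[0,0,0],[0,0,0]]]'

```text
clock: 10.07
eef_pos: [0.4498, -0.0288, 0.2824]
eef_rot: [0.0, 0.653, 0.757, 0.0]
wrist_force: [0.5, 1.1, -0.9]
grip_width: 0.021
```

```bash
python3 f.py
```

```text
F wrist along/across 0.67 0.97 F moment 0.32 0.75 pos along/across mm 16.4 9.92 z 0.2824 yaw 8.41 clk 10.0667
```

Call:
apply_moves --targets '[[[0,0.1,0],[0,0,0]],[[0,0,0],[0,0,0]]]'

```text
clock: 10.23
eef_pos: [0.4526, -0.0284, 0.2824]
eef_rot: [0.0, 0.653, 0.757, 0.0]
wrist_force: [-0.5, 0.6, -0.5]
grip_width: 0.0207
```

```bash
python3 f.py
```

```text
F wrist along/across -0.43 0.65 F moment 0.33 0.92 pos along/across mm 19.25 9.9 z 0.2824 yaw 8.41 clk 10.2333
```

Call:
apply_moves --targets '[[[0.012,0,0],[0,0,0]],[[0,0.1,0],[0,0,0]],[[0,0.07,0],[0,0,0]],[[0,0,0],[0,0,0]]]'

```text
clock: 10.57
eef_pos: [0.4576, -0.0274, 0.2824]
eef_rot: [0.0, 0.653, 0.757, 0.0]
wrist_force: [0.8, 0.2, 0.5]
grip_width: 0.0207
```

```bash
python3 f.py
```

```text
F wrist along/across 0.81 0.09 F moment -0.09 0.03 pos along/across mm 24.36 10.24 z 0.2824 yaw 8.4 clk 10.5667
```

Call:
apply_moves --targets '[[[0,0.1,0],[0,0,0]],[[0,0,0],[0,0,0]]]'

```text
clock: 10.73
eef_pos: [0.4605, -0.0269, 0.2824]
eef_rot: [0.0, 0.653, 0.757, 0.0]
wrist_force: [0.6, 0.8, -0.5]
grip_width: 0.0206
```

```bash
python3 f.py
```

```text
F wrist along/across 0.75 0.72 F moment -0.07 0.01 pos along/across mm 27.32 10.3 z 0.2824 yaw 8.41 clk 10.7333
```

Call:
apply_moves --targets '[[[0,0.08,0],[0,0,0]],[[0,0.08,0],[0,0,0]],[[0,0,0],[0,0,0]]]'

```text
clock: 10.98
eef_pos: [0.4653, -0.0262, 0.2824]
eef_rot: [0.0, 0.653, 0.757, 0.0]
wrist_force: [0.1, 0.1, 0.5]
grip_width: 0.0207
```

```bash
python3 f.py
```

```text
F wrist along/across 0.09 0.06 F moment -0.21 0.25 pos along/across mm 32.13 10.3 z 0.2824 yaw 8.41 clk 10.9833
```

Call:
apply_moves --targets '[[[0,0.08,0],[0,0,0]],[[0,0.08,0],[0,0,0]],[[0,0,0],[0,0,0]]]'

```text
clock: 11.23
eef_pos: [0.4701, -0.0255, 0.2824]
eef_rot: [0.0, 0.653, 0.757, 0.0]
wrist_force: [-0.9, -0.0, -0.5]
grip_width: 0.0204
```

```bash
python3 f.py
```

```text
F wrist along/across -0.93 0.12 F moment -0.14 0.01 pos along/across mm 36.93 10.32 z 0.2824 yaw 8.4 clk 11.2333
```

Call:
apply_moves --targets '[[[0,0.08,0],[0,0,0]],[[0,0.08,0],[0,0,0]],[[0,0,0],[0,0,0]]]'

```text
clock: 11.48
eef_pos: [0.4748, -0.0247, 0.2824]
eef_rot: [0.0, 0.653, 0.757, 0.0]
wrist_force: [-0.3, -0.6, -0.6]
grip_width: 0.0209
```

```bash
python3 f.py
```

```text
F wrist along/across -0.35 -0.57 F moment -0.04 -0.19 pos along/across mm 41.72 10.38 z 0.2824 yaw 8.41 clk 11.4833
```

Call:
apply_moves --targets '[[[0,0.08,0],[0,0,0]],[[0,0.08,0],[0,0,0]],[[0,0,0],[0,0,0]]]'

```text
clock: 11.73
eef_pos: [0.4795, -0.024, 0.2824]
eef_rot: [0.0, 0.653, 0.757, 0.0]
wrist_force: [-0.5, 0.7, -0.9]
grip_width: 0.0207
```

```bash
python3 f.py
```

```text
F wrist along/across -0.42 0.82 F moment 0.31 0.47 pos along/across mm 46.52 10.35 z 0.2824 yaw 8.41 clk 11.7333
```

Call:
apply_moves --targets '[[[0,0.08,0],[0,0,0]],[[0,0.08,0],[0,0,0]],[[0,0,0],[0,0,0]]]'

```text
clock: 11.98
eef_pos: [0.4843, -0.0233, 0.2824]
eef_rot: [0.0, 0.653, 0.757, 0.0]
wrist_force: [-0.3, 1.0, -0.4]
grip_width: 0.0207
```

```bash
python3 f.py
```

```text
F wrist along/across -0.18 1.03 F moment 0.5 0.7 pos along/across mm 51.32 10.4 z 0.2824 yaw 8.41 clk 11.9833
```

Call:
apply_moves --targets '[[[0.01,0.04,0],[0,0,0]],[[0,0.04,0],[0,0,0]],[[0,0,0],[0,0,0]]]'

```text
clock: 12.23
eef_pos: [0.4864, -0.0228, 0.2823]
eef_rot: [0.0, 0.653, 0.757, 0.0]
wrist_force: [-0.9, 0.2, -0.3]
grip_width: 0.0205
```

```bash
python3 f.py
```

```text
F wrist along/across -0.82 0.33 F moment -0.06 -0.1 pos along/across mm 53.45 10.61 z 0.2823 yaw 8.4 clk 12.2333
```

Call:
apply_moves --targets '[[[0,0.025,0],[0,0,0]],[[0,0,0],[0,0,0]]]'

```text
clock: 12.4
eef_pos: [0.487, -0.0227, 0.2824]
eef_rot: [0.0, 0.653, 0.757, 0.0]
wrist_force: [-0.2, 0.7, 0.3]
grip_width: 0.0208
```

```bash
python3 f.py
```

```text
F wrist along/across -0.12 0.68 F moment -0.07 -0.1 pos along/across mm 54.06 10.59 z 0.2824 yaw 8.4 clk 12.4
```

Call:
apply_moves --targets '[[[0,0.025,0],[0,0,0]],[[0,0,0],[0,0,0]]]'

```text
clock: 12.57
eef_pos: [0.4877, -0.0226, 0.2823]
eef_rot: [0.0, 0.653, 0.757, 0.0]
wrist_force: [-0.0, -0.4, -0.8]
grip_width: 0.0204
```

```bash
python3 f.py
```

```text
F wrist along/across -0.09 -0.39 F moment -0.1 0.41 pos along/across mm 54.83 10.63 z 0.2823 yaw 8.4 clk 12.5667
```

Call:
apply_moves --targets '[[[0,0.025,0],[0,0,0]],[[0,0,0],[0,0,0]]]'

```text
clock: 12.73
eef_pos: [0.4885, -0.0224, 0.2824]
eef_rot: [0.0, 0.653, 0.757, 0.0]
wrist_force: [-0.0, -0.1, -0.3]
grip_width: 0.0204
```

```bash
python3 f.py
```

```text
F wrist along/across -0.05 -0.14 F moment -0.02 -0.04 pos along/across mm 55.62 10.65 z 0.2824 yaw 8.41 clk 12.7333
```

Call:
apply_moves --targets '[[[0,0.02,0],[0,0,0]],[[0,0,0],[0,0,0]]]'

```text
clock: 12.9
eef_pos: [0.4891, -0.0223, 0.2823]
eef_rot: [-0.0, 0.653, 0.757, 0.0]
wrist_force: [0.2, -0.8, -0.8]
grip_width: 0.0207
```

```bash
python3 f.py
```

```text
F wrist along/across 0.08 -0.86 F moment 0.01 0.0 pos along/across mm 56.18 10.66 z 0.2823 yaw 8.41 clk 12.9
```

Call:
apply_moves --targets '[[[0,0.02,0],[0,0,0]],[[0,0,0],[0,0,0]]]'

```text
clock: 13.07
eef_pos: [0.4897, -0.0222, 0.2824]
eef_rot: [0.0, 0.653, 0.757, 0.0]
wrist_force: [-1.0, -0.2, -0.7]
grip_width: 0.0208
```

```bash
python3 f.py
```

```text
F wrist along/across -1.05 -0.07 F moment 0.39 0.35 pos along/across mm 56.79 10.67 z 0.2824 yaw 8.41 clk 13.0667
```

Call:
apply_moves --targets '[[[0,0.02,0],[0,0,0]],[[0,0,0],[0,0,0]]]'

```text
clock: 13.23
eef_pos: [0.4903, -0.0222, 0.2824]
eef_rot: [0.0, 0.653, 0.757, 0.0]
wrist_force: [-0.1, 0.1, 0.3]
grip_width: 0.0208
```

```bash
python3 f.py
```

```text
F wrist along/across -0.07 0.07 F moment 0.37 0.28 pos along/across mm 57.42 10.64 z 0.2824 yaw 8.41 clk 13.2333
```

Call:
apply_moves --targets '[[[0,0.02,0],[0,0,0]],[[0,0,0],[0,0,0]]]'

```text
clock: 13.4
eef_pos: [0.4908, -0.0221, 0.2823]
eef_rot: [0.0, 0.653, 0.757, 0.0]
wrist_force: [0.1, -0.0, 0.0]
grip_width: 0.0209
```

```bash
python3 f.py
```

```text
F wrist along/across 0.07 -0.06 F moment -0.14 -0.02 pos along/across mm 57.99 10.64 z 0.2823 yaw 8.4 clk 13.4
```

Call:
apply_moves --targets '[[[0,0.015,0],[0,0,0]],[[0,0,0],[0,0,0]]]'

```text
clock: 13.57
eef_pos: [0.4913, -0.022, 0.2823]
eef_rot: [-0.0, 0.653, 0.757, 0.0]
wrist_force: [0.1, -0.4, -0.4]
grip_width: 0.0204
```

```bash
python3 f.py
```

```text
F wrist along/across 0.03 -0.44 F moment 0.07 0.02 pos along/across mm 58.43 10.67 z 0.2823 yaw 8.41 clk 13.5667
```

Call:
apply_moves --targets '[[[0,0.02,0],[0,0,0]],[[0,0,0],[0,0,0]]]'

```text
clock: 13.73
eef_pos: [0.4919, -0.0219, 0.2823]
eef_rot: [-0.0, 0.653, 0.757, 0.0]
wrist_force: [0.6, 0.6, -0.6]
grip_width: 0.0208
```

```bash
python3 f.py
```

```text
F wrist along/across 0.7 0.52 F moment 0.08 -0.12 pos along/across mm 59.04 10.65 z 0.2823 yaw 8.41 clk 13.7333
```

Call:
apply_moves --targets '[[[0,0.02,0],[0,0,0]],[[0,0,0],[0,0,0]]]'

```text
clock: 13.9
eef_pos: [0.4924, -0.0219, 0.2823]
eef_rot: [-0.0, 0.653, 0.757, -0.0]
wrist_force: [-0.5, -0.3, -0.3]
grip_width: 0.0204
```

```bash
python3 f.py
```

```text
F wrist along/across -0.5 -0.25 F moment -0.48 -0.16 pos along/across mm 59.58 10.61 z 0.2823 yaw 8.4 clk 13.9
```

Call:
apply_moves --targets '[[[0,0.015,0],[0,0,0]],[[0,0,0],[0,0,0]]]'

```text
clock: 14.07
eef_pos: [0.4927, -0.0218, 0.2823]
eef_rot: [-0.0, 0.653, 0.757, -0.0]
wrist_force: [-1.1, -0.3, -0.0]
grip_width: 0.0207
```

```bash
python3 f.py
```

```text
F wrist along/across -1.12 -0.12 F moment -1.56 -0.5 pos along/across mm 59.89 10.63 z 0.2823 yaw 8.4 clk 14.0667
```

Call:
apply_moves --targets '[[[0,0.01,0],[0,0,0]],[[0,0,0],[0,0,0]]]'

```text
clock: 14.23
eef_pos: [0.493, -0.0218, 0.2822]
eef_rot: [-0.0, 0.653, 0.757, -0.0]
wrist_force: [-3.0, -1.2, 0.3]
grip_width: 0.0206
```

```bash
python3 f.py
```

```text
F wrist along/across -3.13 -0.8 F moment -3.34 -0.35 pos along/across mm 60.12 10.6 z 0.2822 yaw 8.4 clk 14.2333
```

Call:
apply_moves --targets '[[[0,0.008,0],[0,0,0]],[[0,0,0],[0,0,0]],[[0,0,0],[0,0,0]],[[0,0,0],[0,0,0]]]'

```text
clock: 14.57
eef_pos: [0.4932, -0.0218, 0.2822]
eef_rot: [-0.0, 0.653, 0.757, -0.0]
wrist_force: [-4.1, -0.5, 0.9]
grip_width: 0.0206
```

```bash
python3 f.py
```

```text
F wrist along/across -4.12 0.06 F moment -5.18 -0.53 pos along/across mm 60.34 10.61 z 0.2822 yaw 8.4 clk 14.5667
```

Call:
apply_moves --targets '[[[0,0,0],[0,0,0]],[[0,0,0],[0,0,0]],[[0,0,0],[0,0,0]],[[0,0,0],[0,0,0]],[[0,0,0],[0,0,0]]]'

```text
clock: 14.98
eef_pos: [0.4932, -0.0218, 0.2822]
eef_rot: [-0.0, 0.653, 0.757, -0.0]
wrist_force: [-5.2, -1.4, 0.3]
grip_width: 0.0205
```

```bash
python3 f.py
```

```text
F wrist along/across -5.4 -0.66 F moment -6.33 -1.28 pos along/across mm 60.4 10.62 z 0.2822 yaw 8.4 clk 14.9833
```

Call:
apply_moves --targets '[[[0,0,0],[0,0,0]],[[0,0,0],[0,0,0]],[[0,0,0],[0,0,0]],[[0,0,0],[0,0,0]],[[0,0,0],[0,0,0]]]'

```text
clock: 15.4
eef_pos: [0.4932, -0.0218, 0.2823]
eef_rot: [-0.0, 0.653, 0.757, -0.0]
wrist_force: [-4.7, -1.4, 0.1]
grip_width: 0.0206
```

Call:
apply_moves --targets '[[[0,0,0],[0,0,0]],[[0,0,0],[0,0,0]],[[0,0,0],[0,0,0]],[[0,0,0],[0,0,0]],[[0,0,0],[0,0,0]]]'

```text
clock: 15.82
eef_pos: [0.4932, -0.0218, 0.2822]
eef_rot: [-0.0, 0.653, 0.757, -0.0]
wrist_force: [-5.6, -1.9, -0.4]
grip_width: 0.0208
```

```bash
python3 f.py; python3 -c "
from h import *
wrist('pics/w7.png'); a=cv2.imread('pics/w7.png')[60:320,200:520]; cv2.imwrite('pics/w7s.png',cv2.resize(a,None,fx=2,fy=2))"
```

```text
F wrist along/across -5.8 -1.1 F moment -5.88 -0.99 pos along/across mm 60.39 10.62 z 0.2822 yaw 8.4 clk 15.8167
```

View pics/w7s.png

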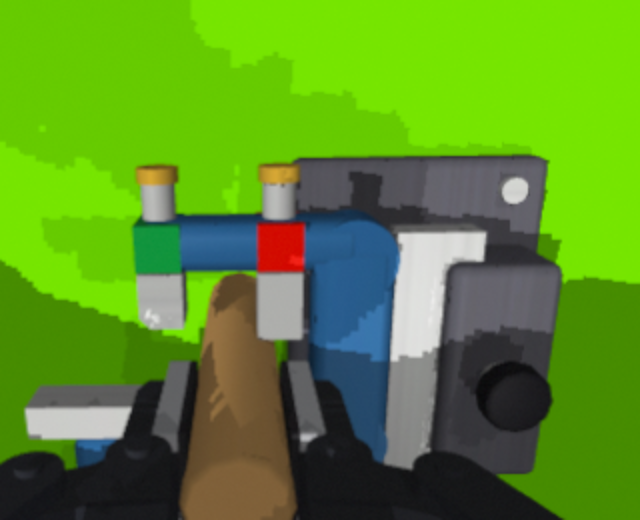

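The picture shows the dowel past the green anvil and against the front edge of the red one, at about (262,310). It was held there for over 1.2 s at about 5–6 N. Now I'll draw it out along the same path.

Call:
apply_moves --targets '[[[0,-0.04,0],[0,0,0]],[[0,-0.1,0],[0,0,0]],[[0,-0.1,0],[0,0,0]],[[0,-0.1,0],[0,0,0]],[[0,0,0],[0,0,0]]]'

```text
clock: 16.28
eef_pos: [0.4828, -0.0233, 0.2825]
eef_rot: [0.0, 0.653, 0.757, 0.0]
wrist_force: [-0.2, -0.7, -0.1]
grip_width: 0.0209
```

```bash
python3 f.py
```

```text
F wrist along/across -0.34 -0.63 F moment -0.04 0.14 pos along/across mm 49.88 10.66 z 0.2825 yaw 8.41 clk 16.2833
```

Call:
apply_moves --targets '[[[-0.008,-0.1,0],[0,0,0]],[[0,-0.1,0],[0,0,0]],[[0,-0.1,0],[0,0,0]],[[0,0,0],[0,0,0]]]'

```text
clock: 16.62
eef_pos: [0.4738, -0.0249, 0.2823]
eef_rot: [-0.0, 0.653, 0.757, -0.0]
wrist_force: [-0.3, -0.0, -0.0]
grip_width: 0.0212
```

```bash
python3 f.py
```

```text
F wrist along/across -0.31 0.03 F moment 0.09 0.38 pos along/across mm 40.73 10.32 z 0.2823 yaw 8.4 clk 16.6167
```

Call:
apply_moves --targets '[[[0,-0.1,0],[0,0,0]],[[0,-0.1,0],[0,0,0]],[[0,-0.1,0],[0,0,0]],[[0,0,0],[0,0,0]]]'

```text
clock: 16.95
eef_pos: [0.4649, -0.0262, 0.2823]
eef_rot: [-0.0, 0.653, 0.757, -0.0]
wrist_force: [0.2, 0.1, -1.3]
grip_width: 0.0207
```

```bash
python3 f.py
```

```text
F wrist along/across 0.2 0.1 F moment 0.06 -0.13 pos along/across mm 31.72 10.32 z 0.2823 yaw 8.4 clk 16.95
```

Call:
apply_moves --targets '[[[0,-0.1,0],[0,0,0]],[[0,-0.2,0],[0,0,0]],[[0,-0.2,0],[0,0,0]],[[0,-0.2,0],[0,0,0]],[[0,0,0],[0,0,0]]]'

```text
clock: 17.37
eef_pos: [0.4434, -0.0294, 0.2822]
eef_rot: [-0.0, 0.653, 0.757, -0.0]
wrist_force: [-0.7, -0.3, -0.7]
grip_width: 0.0206
```

```bash
python3 f.py
```

```text
F wrist along/across -0.71 -0.16 F moment 0.01 -0.06 pos along/across mm 10.01 10.23 z 0.2822 yaw 8.39 clk 17.3667
```

Call:
apply_moves --targets '[[[0.2,0,0],[0,0,0]],[[0.15,0,0],[0,0,0]],[[0,0,0],[0,0,0]],[[0,0,-0.5],[0,0,0]],[[0,0,-0.8],[0,0,0]]]'

```text
clock: 17.78
eef_pos: [0.4427, -0.0184, 0.3202]
eef_rot: [-0.002, 0.653, 0.757, -0.001]
wrist_force: [0.7, -0.3, -0.3]
grip_width: 0.0205
```

Call:
apply_moves --targets '[[[0,0,-0.8],[0,0,0]],[[0,0,-0.8],[0,0,0]],[[0,0,-0.8],[0,0,0]],[[0,0,-0.7],[0,0,0]],[[0,0,0],[0,0,0]]]'

```text
clock: 18.2
eef_pos: [0.4441, -0.0183, 0.4181]
eef_rot: [0.002, 0.653, 0.757, 0.002]
wrist_force: [0.8, 0.3, 0.8]
grip_width: 0.0207
```

```bash
python3 - <<'E'
from h import *
move([.515,-.30,.41],np.radians(13.5))
a=cv2.imread("pics/w1.png")[0:130,160:380]; cv2.imwrite("pics/w1s.png",cv2.resize(a,None,fx=3.5,fy=3.5,interpolation=3))
E
```

```text
shift units [-9.634  0.959  0.286] turn units [ 0.05   0.013 -0.846] pos [ 0.4441 -0.0183  0.4181] clk 18.2
```

View pics/w1s.png

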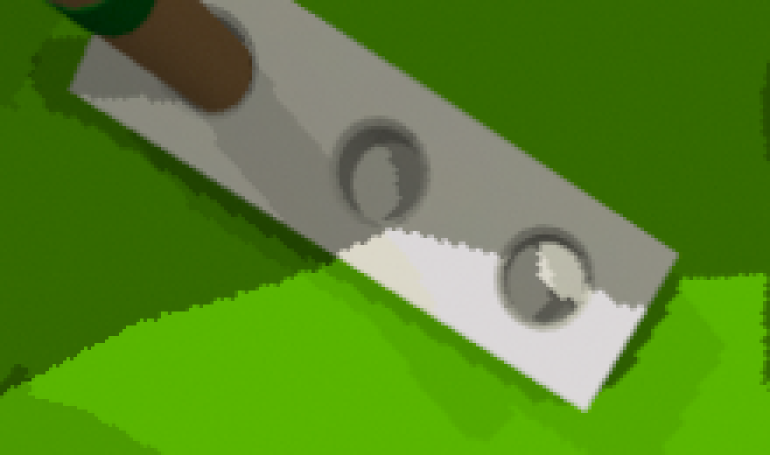

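Holes are at crop (380,170) for the middle socket and (545,277) for the end socket. The end corners are at (677,255) and (588,410).

```bash
python3 - <<'E'
from h import *
c=load("pics/w1.npz"); G=lambda u,v:onz(c,(160+u/3.5-.36,v/3.5-.36),.036)[:2]
h1,h2,a,b=[G(*p) for p in((380,170),(545,277),(677,255),(588,410))]
print(h1,h2,np.linalg.norm(h2-h1),a,b,np.linalg.norm(a-b))
d=(h1-h2)/np.linalg.norm(h1-h2); print("row dir",np.degrees(np.arctan2(*d[::-1]))); m=(a+b)/2; d2=(a-b)/np.linalg.norm(a-b); r=np.array([-d2[1],d2[0]]); print("h2 from end",m+r*.030,"xdir",np.degrees(np.arctan2(*d2[::-1])))
d3=(h1+h2)/2
move([*h2,.41],np.radians(13))
E
```

```text
[ 0.50797729 -0.25229914] [ 0.52072094 -0.30603425] 0.05522555931632392 [ 0.55216887 -0.32913936] [ 0.5029435  -0.34188884] 0.050849636436049506
row dir 103.34160512852382
h2 from end [ 0.52003432 -0.30647238] xdir 14.520650978489313
shift units [-9.861  1.119  0.287] turn units [ 0.051  0.013 -0.763] pos [ 0.4441 -0.0183  0.4181] clk 18.2
```

Call:
apply_moves --targets '[[[-0.9,0.11,0],[0,0,0]],[[-0.9,0.11,0],[0,0,0]],[[-0.9,0.11,0],[0,0,0]],[[-0.9,0.11,0],[0,0,0]],[[-0.9,0.11,0],[0,0,0]]]'

```text
clock: 18.62
eef_pos: [0.4795, -0.151, 0.4139]
eef_rot: [-0.0, 0.653, 0.757, -0.0]
wrist_force: [1.6, 0.8, 0.5]
grip_width: 0.0207
```

Call:
apply_moves --targets '[[[-0.9,0.11,0],[0,0,0]],[[-0.9,0.11,0],[0,0,0]],[[-0.9,0.11,0],[0,0,0]],[[-0.9,0.11,0],[0,0,0]],[[-0.9,0.11,0],[0,0,-0.76]]]'

```text
clock: 19.03
eef_pos: [0.5157, -0.2822, 0.4136]
eef_rot: [-0.0, 0.623, 0.782, -0.0]
wrist_force: [0.0, 0.7, 0.6]
grip_width: 0.0206
```

Call:
apply_moves --targets '[[[0,0,0],[0,0,0]],[[0,0,0],[0,0,0]],[[0,0,0],[0,0,0]]]'

```text
clock: 19.28
eef_pos: [0.5154, -0.2805, 0.4136]
eef_rot: [-0.001, 0.623, 0.782, 0.0]
wrist_force: [-0.4, -0.4, 0.4]
grip_width: 0.0206
```

```bash
python3 - <<'E'
from h import *
move([.5213,-.3058,.335],np.radians(13))
E
```

```text
shift units [-0.869  0.004  2.62 ] turn units [-0.006 -0.01  -0.008] pos [ 0.5154 -0.2805  0.4136] clk 19.2833
```

Call:
apply_moves --targets '[[[-0.5,0,0],[0,0,0]],[[-0.37,0,0],[0,0,0]],[[0,0,0.6],[0,0,0]],[[0,0,0.8],[0,0,0]],[[0,0,0.8],[0,0,0]]]'

```text
clock: 19.7
eef_pos: [0.5214, -0.3068, 0.348]
eef_rot: [0.001, 0.623, 0.782, 0.0]
wrist_force: [1.4, 0.2, -1.1]
grip_width: 0.0207
```

Call:
apply_moves --targets '[[[0,0,0.8],[0,0,0]],[[0,0,0.6],[0,0,0]],[[0,0,0],[0,0,0]],[[0,0,0],[0,0,0]]]'

```text
clock: 20.03
eef_pos: [0.5212, -0.3065, 0.306]
eef_rot: [-0.001, 0.623, 0.782, -0.0]
wrist_force: [0.2, -0.5, 1.1]
grip_width: 0.0208
```

```bash
python3 - <<'E'
from h import *
move([.5213,-.3058,.2569],np.radians(13))
wrist("pics/w8.png"); a=cv2.imread("pics/w8.png")[60:380,180:500]; cv2.imwrite("pics/w8s.png",cv2.resize(a,(600,600),interpolation=3))
E
```

```text
shift units [0.02  0.009 1.638] turn units [-0.01  -0.009 -0.005] pos [ 0.5212 -0.3065  0.306 ] clk 20.0333
```

View pics/w8s.png

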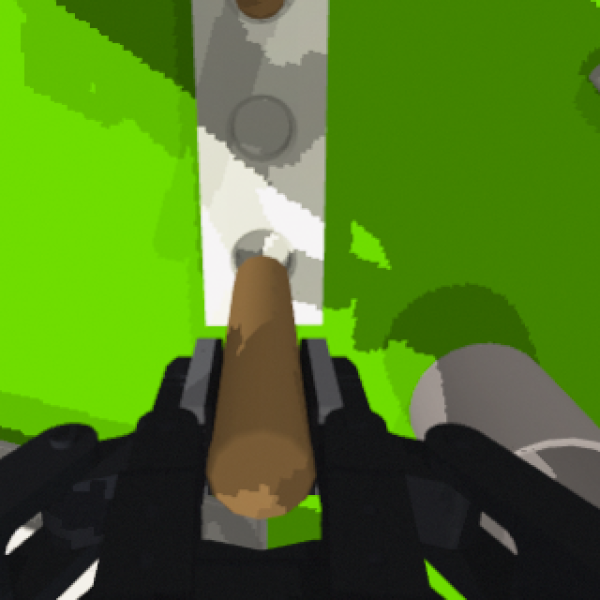

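```bash
python3 - <<'E'
from h import *
c=load("pics/w8.npz"); G=lambda u,v:onz(c,(180+u/1.875-.23,60+v/1.875-.23),.036)[:2]
h1=G(263,128); d=np.array([np.cos(np.radians(-76.7)),np.sin(np.radians(-76.7))]); print(h1,h1+.055*d, "left/right edge mid at h2 row",(G(203,262)+G(324,262))/2,"h2 top rim",G(263,229), G(263,229)+d*.0145)
E
```

```text
[ 0.50783979 -0.25141054] [ 0.52049252 -0.30493538] left/right edge mid at h2 row [ 0.52087498 -0.30692452] h2 top rim [ 0.51734587 -0.2925749 ] [ 0.52068159 -0.30668599]
```

Call:
apply_moves --targets '[[[0.025,-0.01,0.3],[0,0,0]],[[0,0,0.3],[0,0,0]],[[0,0,0.15],[0,0,0]],[[0,0,0.1],[0,0,0]],[[0,0,0],[0,0,0]]]'

```text
clock: 20.5
eef_pos: [0.5205, -0.3057, 0.2801]
eef_rot: [-0.0, 0.623, 0.782, -0.0]
wrist_force: [-0.7, 0.6, 0.1]
grip_width: 0.0204
```

```bash
python3 f.py
```

```text
F wrist along/across -0.57 0.71 F moment -0.09 -0.01 pos along/across mm 46.44 -274.29 z 0.2801 yaw 12.97 clk 20.5
```

Call:
apply_moves --targets '[[[0,0,0.1],[0,0,0]],[[0,0,0.1],[0,0,0]],[[0,0,0],[0,0,0]]]'

```text
clock: 20.75
eef_pos: [0.5206, -0.3058, 0.2744]
eef_rot: [-0.0, 0.623, 0.782, -0.0]
wrist_force: [-0.5, 1.0, -1.2]
grip_width: 0.0205
```

```bash
python3 f.py; python3 -c "
from h import *
move([.5207,-.3058,.2569],np.radians(13))"
```

```text
F wrist along/across -0.37 1.11 F moment 0.17 0.2 pos along/across mm 46.49 -274.36 z 0.2744 yaw 12.96 clk 20.75
shift units [-0.002  0.003  0.582] turn units [-0.003 -0.003 -0.006] pos [ 0.5206 -0.3058  0.2744] clk 20.75
```

Call:
apply_moves --targets '[[[0,0,0.15],[0,0,0]],[[0,0,0.15],[0,0,0]],[[0,0,0.15],[0,0,0]],[[0,0,0.06],[0,0,0]],[[0,0,0],[0,0,0]]]'

```text
clock: 21.17
eef_pos: [0.5205, -0.3057, 0.2588]
eef_rot: [-0.001, 0.623, 0.782, -0.0]
wrist_force: [-0.2, -1.0, -0.8]
grip_width: 0.0203
```

```bash
python3 f.py
```

```text
F wrist along/across -0.33 -0.95 F moment -0.27 0.12 pos along/across mm 46.44 -274.3 z 0.2588 yaw 12.97 clk 21.1667
```

Call:
apply_moves --targets '[[[0,0,0.04],[0,0,0]],[[0,0,0],[0,0,0]]]'

```text
clock: 21.33
eef_pos: [0.5207, -0.3058, 0.2582]
eef_rot: [-0.0, 0.623, 0.782, 0.0]
wrist_force: [0.4, -0.7, -0.3]
grip_width: 0.0208
```

Call:
apply_moves --targets '[[[0,0,0.04],[0,0,0]],[[0,0,0],[0,0,0]]]'

```text
clock: 21.5
eef_pos: [0.5207, -0.3058, 0.2571]
eef_rot: [0.0, 0.623, 0.782, 0.0]
wrist_force: [-0.1, 0.0, -0.2]
grip_width: 0.0206
```

```bash
python3 f.py
```

```text
F wrist along/across -0.06 0.02 F moment 0.1 0.12 pos along/across mm 46.59 -274.41 z 0.2571 yaw 12.97 clk 21.5
```

Bottom contact should come at about 0.2565.

Call:
apply_moves --targets '[[[0,0,0.025],[0,0,0]],[[0,0,0],[0,0,0]]]'

```text
clock: 21.67
eef_pos: [0.5208, -0.3059, 0.2569]
eef_rot: [0.0, 0.623, 0.782, 0.0]
wrist_force: [-0.7, 0.6, 5.8]
grip_width: 0.0208
```

Call:
apply_moves --targets '[[[0,0,0.02],[0,0,0]],[[0,0,0],[0,0,0]]]'

```text
clock: 21.83
eef_pos: [0.5209, -0.306, 0.2569]
eef_rot: [0.001, 0.623, 0.782, -0.0]
wrist_force: [-2.9, 1.6, 13.9]
grip_width: 0.0204
```

Call:
apply_moves --targets '[[[0,0,-0.02],[0,0,0]],[[0,0,0],[0,0,0]]]'

```text
clock: 22.0
eef_pos: [0.5209, -0.3059, 0.2569]
eef_rot: [0.0, 0.623, 0.782, 0.0]
wrist_force: [-1.7, -0.3, 6.9]
grip_width: 0.021
```

Call:
apply_moves --targets '[[[0,0,0],[0,0,0]],[[0,0,0],[0,0,0]],[[0,0,0],[0,0,0]],[[0,0,0],[0,0,0]],[[0,0,0],[0,0,0]]]' --jaw -0.2

```text
clock: 22.42
eef_pos: [0.5207, -0.3058, 0.2562]
eef_rot: [-0.0, 0.623, 0.782, 0.0]
wrist_force: [0.0, 0.1, -0.8]
grip_width: 0.0513
```

Call:
apply_moves --targets '[[[0,0,-0.3],[0,0,0]],[[0,0,-0.5],[0,0,0]],[[0,0,-0.8],[0,0,0]],[[0,0,-0.8],[0,0,0]],[[0,0,-0.8],[0,0,0]]]'

```text
clock: 22.83
eef_pos: [0.5206, -0.3057, 0.354]
eef_rot: [-0.0, 0.623, 0.782, 0.0]
wrist_force: [-0.9, -0.1, 0.3]
grip_width: 0.0512
```

Call:
apply_moves --targets '[[[0,0,-0.8],[0,0,0]],[[0,0,-0.8],[0,0,0]],[[-0.8,0,-0.5],[0,0,0]],[[-0.8,0,0],[0,0,0]],[[-0.8,0,0],[0,0,0]]]'

```text
clock: 23.25
eef_pos: [0.5371, -0.3767, 0.4179]
eef_rot: [0.001, 0.622, 0.783, 0.0]
wrist_force: [-0.2, 0.9, -0.6]
grip_width: 0.0512
```

Call:
apply_moves --targets '[[[-0.8,0,0],[0,0,0]],[[-0.5,0,0],[0,0,0]],[[0,0,0],[0,0,0]],[[0,0,0],[0,0,0]]]'

```text
clock: 23.58
eef_pos: [0.5454, -0.4144, 0.4155]
eef_rot: [-0.0, 0.623, 0.782, 0.0]
wrist_force: [0.9, 0.8, 0.2]
grip_width: 0.0517
```

```bash
python3 - <<'E'
from h import *
from cell import eyes
wrist("pics/w9.png"); a=cv2.imread("pics/w9.png")
s=np.array(eyes.capture("scene")["image"])[:,:,::-1]; t=np.array(eyes.capture("top")["image"])[:,:,::-1]
cv2.imwrite("pics/fin.png",np.vstack([np.hstack([cv2.resize(a,(400,250)),cv2.resize(t[130:270,210:434],(400,250))]),np.hstack([cv2.resize(s[120:320,160:480],(400,250)),cv2.resize(s[140:200,220:316],(400,250))])]))
E
```

```text
(no output)
```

View pics/fin.png

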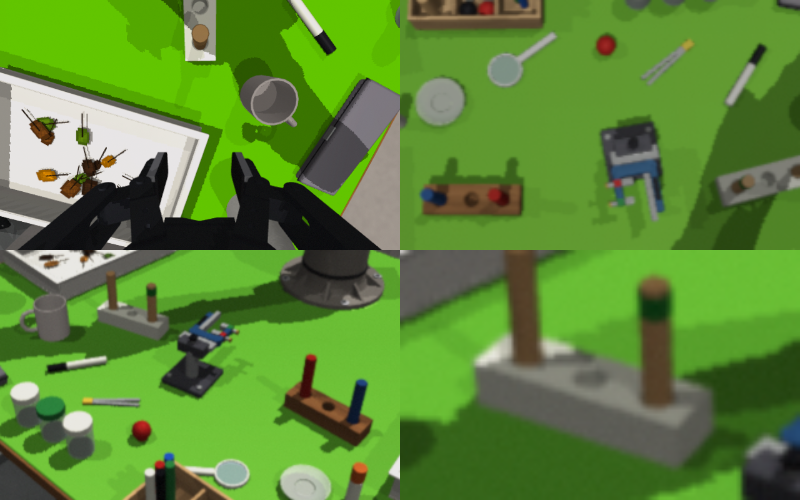

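The plain dowel stands upright in the end socket of the white rack, at (112,290) in the scene panel and as high as the green-banded one. The red and blue dowels, the gauge and the bystanders haven't moved, and the gripper is clear.

```bash
python3 -c "
from cell import manip; print(manip.hand_in())"
```

```text
the job is handed in; nothing more can be done
None
```

The plain beech dowel has been checked in the snap gauge and now stands upright in the end socket of the white rack (hole2). The job is handed in, at about 24 s on the robot's clock; no verdict was reported.

- **Gauge check:** I took the dowel from the middle socket of the brown rack and felt for the fixed anvil; the touch read 3.5–5 N. It then slid through the go gap with about 1 N or less sideways. The no-go anvil stopped it at about x = 26 mm in the stand's frame, by my vision estimate, inside the expected 23–27 mm.
- **Hold:** It stayed against the no-go anvil for over 1.2 s. The wrist force read 4–6 N; the estimate from the moment was slightly higher, up to 6.3 N. Drawing it out again met no noticeable force.
- **Placing:** It entered the socket without side force and touched the bottom at the same tool height at which I gripped it in the brown rack. I pressed it down with up to 14 N, then let go.
- **Last pictures:** The dowel is upright and level with the green-banded one. The red and blue dowels, the gauge and the other objects look unmoved, and the gripper is clear.

One disagreement came up: the fixed anvil was felt about 1.4 mm from where the pictures put it, within the camera's accuracy. I followed the felt position.

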